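# Close the control box and clamp its cover with the hex driver

## Task

Push the control box's cover shut until it snaps onto its catch. Then take the larger hex driver from the wooden stand, fit it fully into the recessed hexagon socket of the cover's latch and turn it clockwise, regrasping the handle as needed, until the latch comes to its stop; let go and leave the driver standing in the socket. Leave the smaller driver, the tape roll and the screw carton where they are.

Things in the scene. Friction and masses are not known exactly. Their poses are not given: they have to be found in the camera images.
- ctrl_box: grey sheet-metal control box lying on its back, fixed to the table: 186 (x) x 242 (y) x 100 mm high, open at the top under its cover. Origin under its centre, x from the near to the far side, y to its left. A keeper inside the near wall is what the latch's pawl hooks under
- cover (a joint): cover's angle (rad) about its hinge along the box's far top edge: 0 shut, positive open with the near edge up (starts 0.6 to 1.05). Stiff hinge: it stays where left and moves with 1 to 5 N at the near edge. Over the last 10 mm there a two-ball catch in the box resists with 7 to 10 N more; past that snap the cover lies home, under 0.012
- cover_hinge (a point): point on the hinge axis, middle of the far edge, 100 mm above the table. Frame turns with the cover: y along the hinge to the box's left, -x from the hinge to the near edge, z out of the outer face. The outer face is at z = 5 mm of it, the near edge at x = -193 mm; the cover is 250 mm wide
- cover_press (a point): where to press the cover shut, straight over the catch: on the outer face, 165 mm from the hinge, 28 mm from the near edge, 80 mm left of the middle; same axes as cover_hinge
- latch (a joint): angle (rad) of the latch barrel in the cover, positive clockwise seen from above: starts 0 to 0.35, hard stop at 4.71 (three quarter turns). Takes 0.13 N m at first, up to 0.25 near the stop. The first quarter turn swings a pawl inside, the next two draw it up under the box's keeper; turned with the cover open, the pawl would keep the cover from shutting
- socket (a point): centre of the latch barrel's face, 2.5 mm below the rim of its steel bezel (48 mm across, opening 32 mm), 150 mm from the hinge, mid-width. z out of the cover; frame turns with the barrel. In the face a hexagon socket, 15.2 mm across flats, 24 mm deep, with a 3 mm wide 45 degree lead-in; flats face x and every 60 degrees from it
- socket_seat (a point): point on the socket's axis, 22 mm below the barrel's face: where the driver's tip is when fully in
- driver_big_grip (a point): larger hex driver, upright in either end hole of the stand, 130 mm long, 0.16 kg: centre of its round black handle, 30 mm across, 64 mm tall. z up the driver. Below: shaft 12 mm across; collar 27 mm across, which rests on the stand and later on the barrel's face; hexagon 14 mm across flats, 22 mm long, flats facing x and every 60 degrees. About 10 degrees of play in the socket
- driver_big_tip (a point): tip of the larger driver, 98 mm below its handle's centre
- driver_small_grip (a point): handle centre of the smaller hex driver (handle 22 mm across, 49 mm tall; 104 mm long in all), in the stand's other end hole; to be left alone
- driver_stand: wooden stand, fixed to the table, 165 (x) x 60 (y) x 45 mm high, origin under its centre; the drivers stand upright in its two end holes, 90 mm apart; lift a driver 25 mm to clear it
- tape_black: roll of black tape lying flat, 110 mm across, 45 mm high, origin under its centre; bystander
- box_screws: brown carton of screws, 60 x 85 x 40 mm, origin under its centre; bystander
There are look-alikes about, which are no part of the job. Leave any red look-alike of the part that bears driver_big_grip alone.

How it is judged:
By the outcome, as a careful person would: the job done as asked, in the order asked, and still so for the second after the job is handed in, with the robot touching nothing.
It also fails if it takes over 72 s, if anything falls off the work surface, if the arm or the gripper's body presses on something with over 40 N, if the wrist force passes 120 N, or if a joint passes its speed limit or range.

## Robot

A 6-joint arm with a two-finger parallel gripper is mounted at the origin on the work surface; the furniture and walls round the work are solid. World frame = base frame: x ahead of the robot, y to its left, z up, the work surface at z = 0. Lengths are in m, angles in rad, forces in N, time in s.
With the tool pointing down it reaches from about 0.3 to 0.875 m from the base axis. Payload 6.4 kg.
Tool frame: the origin (TCP) lies midway between the tips of the shut fingers; the grasp point (between the pads) lies 19 mm behind it; z points along the fingers, y is the line along which they close (so a half turn about z gives the same grasp; the last joint's range is limited). The gripper opens to 88 mm and grips with 3 to 60 N. Pads are 18 mm wide; open, the fingers measure 123 mm over their backs; the gripper's body (75 mm by 187 mm) begins 45 mm behind the grasp point.
Start: joints at [0.9, 0.181, 1.607, -0, 1.354, -0.206], TCP at [0.258, 0.514, 0.208] pointing down, gripper open.
Joint ranges: [-2.99, 2.99], [-0.89, 2.07], [0.3, 2.58], [-1.14, 4.28], [0, 2.63], [-3.12, 3.12]. Speed limits (rad/s): [2.57, 2.57, 3.01, 3.14, 3.14, 3.14].

## Interface

Orientations are given as a rotation vector (axis times angle).
In Python, from bench import env gives the robot as it stands.
- The arm moves only by the tool move_arm, never from a script. Its argument "deltas" is a list of rows, each a list of 7 numbers: the finger opening in m, from 0 to 0.0881, then the shift along the tool's x, y, z in m, then the turn, a rotation vector about the tool's x, y, z in rad. A call has 1 to 5 rows; each row is the pose to reach, as a shift and turn from the pose commanded when the call began, along the tool's axes at that moment; what a row does not reach only later rows make up. A row lasts 1/10 s, in which the tool goes at most 50 mm and 8.59 degrees, less where a joint would pass 70% of its speed; a pose out of reach is approached as far as the arm can. A call with a gripper value outside its range is refused whole. The fingers move at their own pace and stop on an object; the grip force is fixed at half the most. Time passes only in rows, so rows that repeat a pose let the fingers close. It gives the time, the measured TCP pose, the force, the opening and the grip force at its end, in the units of the state.
- env.read_state(): the state, without advancing time (a new reading comes with each control period).
- env.grab_frame(name): name is "scene" or "top"; returns a dict with "color" (400x640x3 uint8, red, green, blue), "range_z" (400x640 float32, m along the optical axis (not along the pixel's ray), 0 where there is no reading), "K" (3x3 intrinsics, pixels), "R" (3x3) and "t" (3): a world point X has camera coordinates R X + t. Camera axes: x right, y down, z forward; pixel columns grow to the right and rows downward; lengths in m; the calibration is good to about 2 mm. A picture is of the moment at which its call begins.
- env.job_done(): hands the job in; it is judged then, once.
The state is a dict: "time": time; "joint_pos": joint angles; "joint_velocities": joint speeds; "tau": joint torques, N m; "tool_pos": TCP position; "eef_rot": TCP orientation; "ft_force": force on the tool from outside, world axes, zero at the start; "moment": the same for the moment, N m; "width": opening from 0.0 (shut) to 1.0 (fully open); "finger_force": force on a finger pad.
Only numpy, scipy, OpenCV 4.12 (cv2) and the standard library are available. Lean on these libraries where they do the work, as an engineer would, in place of code of your own. Each camera call takes 0.05 s, during which the arm holds its last target. There are 200 camera calls.

## Working session

There is one attempt and no reset: what is moved stays moved. The work goes in short steps, Python scripts to look and compute and a tool call to move; the robot and the scene stay as the last step left them, time stands still between calls to the robot, and variables do not carry over. Pictures are saved under pics/ and viewed, at most 10 in all, crops included, and the job is handed in when it is done.

Besides the shell and the picture viewer there is one more tool, called after "Emit:" as name([rows], argument=value, ...), one row to a line, values as JSON. move_arm: Moves the arm, as the interface text tells. Its arguments: {"type":"object","properties":{"deltas":{"type":"array","items":{"type":"array","items":{"type":"number"}}}},"required":["deltas"]}

```bash
mkdir -p pics; ls; cat > h.py <<'E'
import numpy as np, cv2
from bench import env
from scipy.spatial.transform import Rotation as Ro
def grab(n):
    f=env.grab_frame(n); v,u=np.mgrid[0:400,0:640]; z=f["range_z"]
    c=np.stack([u,v,np.ones_like(u)],-1)@np.linalg.inv(f["K"]).T*z[...,None]
    f["P"]=(c-f["t"])@f["R"]; f["P"][z==0]=np.nan
    return f
def save(f,n): cv2.imwrite("pics/"+n,f["color"][...,::-1])
E
python3 - <<'E'
from h import *
for n in("scene","top"):
    f=grab(n); save(f,n+"0.png"); np.savez(n+"0.npz",**f); print(n,f["K"][0,0],-f["R"].T@f["t"],f["R"][2])
s=env.read_state(); print(s)
E
```

```text
pics
scene 495.31766762527803 [-0.10065056 -0.72498302  1.03202438] [ 0.48283136  0.50818005 -0.71318084]
top 400.50555821710066 [ 0.3631625  -0.06758696  1.40727894] [ 0.12530171  0.01189404 -0.99204738]
{'time': 0.1, 'joint_pos': array([ 8.99695816e-01,  1.81467648e-01,  1.60786261e+00, -2.72429752e-05,
        1.35380998e+00, -2.06272417e-01]), 'joint_velocities': array([-2.85283994e-04, -1.71517990e-04, -3.34999327e-03, -3.38049585e-04,
       -2.40322897e-04, -5.96611289e-05]), 'tau': array([-4.22897847e-04, -4.34826958e+01, -3.42694902e+01,  7.04115489e-02,
        3.41872440e-02, -8.36917752e-05]), 'tool_pos': array([0.25740658, 0.5135911 , 0.20692171]), 'eef_rot': array([-7.23439627e-01, -3.05651045e+00,  2.21806232e-03]), 'ft_force': array([-0.37948027,  0.42260315, -0.22916132]), 'moment': array([0.02272704, 0.05299003, 0.00313643]), 'finger_force': 0.0, 'width': 0.997375311637011}
```

View pics/scene0.png

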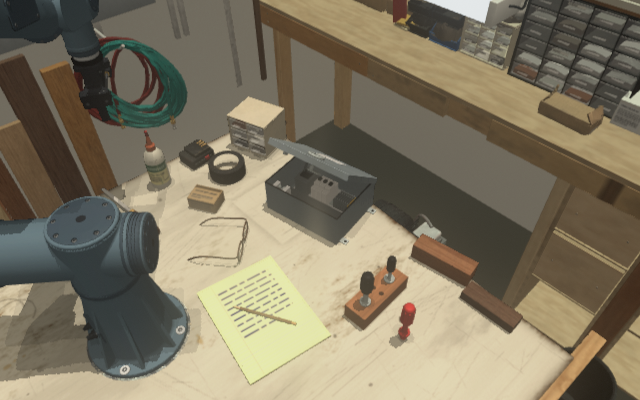

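View pics/top0.png

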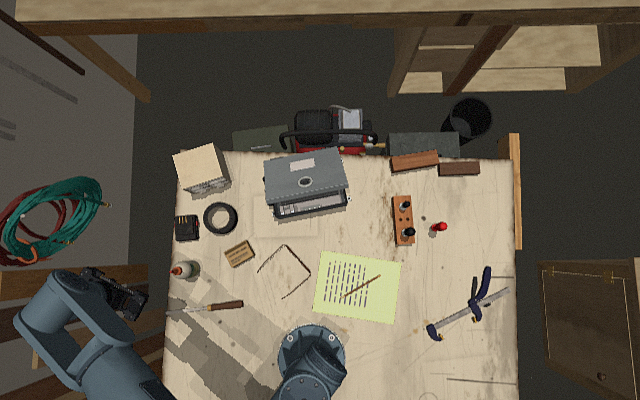

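The scene view shows the box with its cover half open (320,185), the stand with the big driver at (367,288) and the small one at (391,268), and a red decoy at (407,320). In the top view, the cover is at (305,175), the bezel at (306,182), and the drivers at (410,232) and (405,206).

```bash
python3 - <<'E'
from h import *
for n in("top","scene"):
    f=np.load(n+"0.npz"); P=f["P"]; C=f["color"].astype(int); ok=np.isfinite(P[...,2])
    hsv=cv2.cvtColor(f["color"],cv2.COLOR_RGB2HSV)
    # cover: fit plane from region
    m=np.zeros((400,640),bool)
    if n=="top": m[152:202,262:352]=1
    else: m[135:200,262:382]=1
    m&=ok&(P[...,2]>.09)&(P[...,2]<.35)
    q=P[m]; rng=np.random.default_rng(0); best=None
    for _ in range(500):
        a=q[rng.choice(len(q),3,False)]; nn=np.cross(a[1]-a[0],a[2]-a[0]); L=np.linalg.norm(nn)
        if L<1e-5: continue
        nn/=L; nn*=np.sign(nn[2]); i=abs((q-a[0])@nn)<.003
        if nn[2]>.3 and (best is None or i.sum()>best.sum()): best=i
    qi=q[best]; c=qi.mean(0); nn=np.linalg.svd(qi-c)[2][2]; nn*=np.sign(nn[2])
    print(n,"cover n",nn,"c",c,"tilt",np.arccos(nn[2]),len(qi))
    # extents
    h=np.array([nn[0],nn[1],0]);h/=np.linalg.norm(h)  # normal leans to the near side? print
    ey=np.cross(nn,[0,0,1]);ey/=np.linalg.norm(ey); ex=np.cross(ey,nn)
    uv=np.c_[(qi-c)@ex,(qi-c)@ey].astype(np.float32); r=cv2.minAreaRect(uv); bp=cv2.boxPoints(r)
    print("rect",r, "\n",c+bp[:,:1]*ex+bp[:,1:]*ey)
    # drivers: dark, above stand
    m=ok&(P[...,2]>.07)&(P[...,2]<.2)&(C.max(-1)<75)
    if n=="top": m[:,:375]=0;m[:190]=0;m[255:]=0;m[:,425:]=0
    else: m[:,350:]&=True; m[:,:355]=0;m[:,402:]=0;m[:250]=0;m[312:]=0
    k,l,st,ce=cv2.connectedComponentsWithStats(m.astype(np.uint8))
    for i in range(1,k):
        if st[i,4]>8:
            p=P[l==i]; t=p[p[:,2]>p[:,2].max()-.006]; print("drv",st[i],"zmax",p[:,2].max(),"topmean",t.mean(0),"mean",p.mean(0),"ext",np.ptp(p,axis=0))
    # stand top
    m=ok&(abs(P[...,2]-.045)<.005)
    if n=="top": m[:,:385]=0;m[:185]=0;m[255:]=0;m[:,422:]=0
    else: m[:,:335]=0;m[:,412:]=0;m[:255]=0;m[330:]=0
    r=cv2.minAreaRect(P[m][:,:2].astype(np.float32)); print("stand",r,m.sum())
E
```

```text
top cover n [0.62515873 0.11444161 0.77206197] c [0.60311964 0.01279331 0.17086056] tilt 0.6887171433214135 2805
rect ((-0.009428776800632477, 0.0036404654383659363), (0.25111329555511475, 0.20174534618854523), 89.55786895751953) 
 [[ 0.66580837  0.1474161   0.10014492]
 [ 0.51231871  0.12090092  0.22835981]
 [ 0.5560632  -0.12636977  0.22959133]
 [ 0.70955285 -0.09985459  0.10137644]]
drv [402 201   8   7  38] zmax 0.1321780308194808 topmean [ 0.50647641 -0.31911053  0.12832101] mean [ 0.50418076 -0.31701333  0.11928691] ext [0.01675103 0.01704828 0.04202509]
drv [404 227  12   9  74] zmax 0.15987549384431657 topmean [ 0.4191831  -0.32574282  0.15670009] mean [ 0.41515759 -0.31985061  0.14327362] ext [0.02475031 0.02814741 0.05824298]
stand ((0.4620662331581116, -0.3218717575073242), (0.1644209325313568, 0.06144074350595474), 2.559164524078369) 657
scene cover n [0.61864847 0.11337386 0.77744481] c [ 0.59223257 -0.00525637  0.17904296] tilt 0.6802033868292424 889
rect ((-0.02329190820455551, -0.010505005717277527), (0.25236475467681885, 0.20495763421058655), 89.59073638916016) 
 [[ 0.66459135  0.14622039  0.09937408]
 [ 0.50759836  0.11893816  0.22827914]
 [ 0.55170964 -0.12953897  0.2294129 ]
 [ 0.70870263 -0.10225674  0.10050785]]
drv [387 257   9  15 102] zmax 0.13333330244428124 topmean [ 0.50079878 -0.32332785  0.12986235] mean [ 0.4979184  -0.32449356  0.11089301] ext [0.01516453 0.01718634 0.04994965]
drv [361 272  12  22 200] zmax 0.15602717719401119 topmean [ 0.41228554 -0.32580192  0.15278379] mean [ 0.40630169 -0.33061032  0.13022411] ext [0.02246964 0.02572851 0.06087522]
stand ((0.4614546000957489, -0.3628297448158264), (0.16712920367717743, 0.14607688784599304), 5.180102348327637) 1218
```

```bash
python3 - <<'E'
import cv2,numpy as np
a=cv2.imread("pics/top0.png")[140:260,250:450]; b=cv2.imread("pics/scene0.png")[125:345,255:425]
a=cv2.resize(a,None,fx=2.6,fy=2.6,interpolation=2); b=cv2.resize(b,None,fx=1.6,fy=1.6,interpolation=2)
o=np.zeros((600,800,3),np.uint8); o[:a.shape[0],:a.shape[1]]=a; o[-b.shape[0]+0:,-b.shape[1]:]=b
cv2.imwrite("pics/c0.png",o)
E
```

```text
(no output)
```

View pics/c0.png

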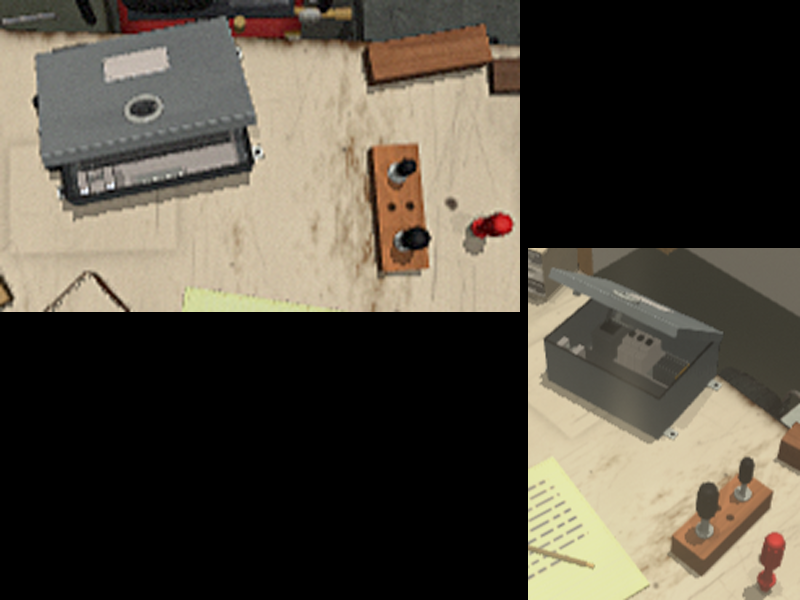

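The crop confirms the layout: the cover is tilted about 0.685 rad, the big driver is the near one in the stand, and the small driver is the far one. Hinge estimate is (0.680, 0.022, 0.100) with a box yaw of about 0.178 rad. I'll start moving.

```bash
cat >> h.py <<'E'
def go(p,yaw=None):
    """tool-frame shift (and z-turn) from the measured pose to world p; yaw = world yaw of tool y axis, tool straight down"""
    s=env.read_state(); R=Ro.from_rotvec(s["eef_rot"]); d=R.inv().apply(np.array(p)-s["tool_pos"])
    y=R.as_matrix()[:,1]; out=[d.round(4)]
    if yaw is not None:
        ty=np.array([np.cos(yaw),np.sin(yaw),0]); tx=np.cross(ty,[0,0,-1]); T=Ro.from_matrix(np.c_[tx,ty,[0,0,-1]])
        out.append((R.inv()*T).as_rotvec().round(4))
    print(*out,"| yaw_y",round(float(np.arctan2(y[1],y[0])),3),"tilt",R.as_matrix()[2].round(4),"j6",s["joint_pos"][5].round(3))
    return s
E
python3 -c "
from h import *
go([.543,.079,.28],.178+np.pi/2)"
```

```text
[-0.4501 -0.2606 -0.0728] [-0.0014 -0.0008 -0.6428] | yaw_y 1.106 tilt [ 3.0e-04 -1.5e-03 -1.0e+00] j6 -0.206
```

Emit:
move_arm([
  [0,-0.04,-0.02,-0.073,0,0,0],
  [0,-0.45,-0.26,-0.073,0,0,-0.64],
  [0,-0.45,-0.26,-0.073,0,0,-0.64],
  [0,-0.45,-0.26,-0.073,0,0,-0.64],
  [0,-0.45,-0.26,-0.073,0,0,-0.64],
])

```text
time: 0.6
tool_pos: [0.3723, 0.3422, 0.2613]
eef_rot: [0.123, -3.139, 0.0]
ft_force: [0.0, 0.2, -0.7]
width: 0.568
finger_force: 0.0
```

```bash
python3 -c "
from h import *
go([.543,.079,.28],.178+np.pi/2)"
```

```text
[-0.1496 -0.2757 -0.0187] [-0.0002 -0.0003 -0.1   ] | yaw_y 1.649 tilt [ 3.e-04 -2.e-04 -1.e+00] j6 -1.141
```

Emit:
move_arm([
  [0,-0.146,-0.27,-0.018,0,0,-0.1],
  [0,-0.146,-0.27,-0.018,0,0,-0.1],
  [0,-0.146,-0.27,-0.018,0,0,-0.1],
  [0,-0.146,-0.27,-0.018,0,0,-0.1],
  [0,-0.146,-0.27,-0.018,0,0,-0.1],
])

```text
time: 1.1
tool_pos: [0.5067, 0.1315, 0.276]
eef_rot: [0.27, -3.13, -0.0]
ft_force: [-0.6, 0.3, 0.4]
width: 0.115
finger_force: 0.0
```

```bash
python3 -c "
from h import *
go([.543,.079,.28],.178+np.pi/2)"
```

```text
[-0.0268 -0.0579 -0.004 ] [ 0.0002 -0.0002 -0.006 ] | yaw_y 1.743 tilt [ 2.e-04  2.e-04 -1.e+00] j6 -1.716
```

Emit:
move_arm([
  [0,-0.025,-0.053,-0.002,0,0,0],
  [0,-0.025,-0.053,0.0,0,0,0],
  [0,-0.025,-0.053,0.03,0,0,0],
  [0,-0.025,-0.053,0.055,0,0,0],
  [0,-0.025,-0.053,0.055,0,0,0],
])

```text
time: 1.6
tool_pos: [0.5368, 0.086, 0.2168]
eef_rot: [0.269, -3.122, -0.002]
ft_force: [-1.0, -0.8, 0.5]
width: 0.006
finger_force: 0.0
```

```bash
python3 -c "
from h import *
go([.543,.079,.21],.178+np.pi/2)
for th in (.6,.5,.4,.3,.2,.1,.05,0):
    a=.673-.165*np.cos(th)+.005*np.sin(th); z=.1+.165*np.sin(th)+.005*np.cos(th); u=np.array([np.cos(.178),np.sin(.178)]);l=np.array([-u[1],u[0]])
    go([*(a*u-.0186*l),z])"
```

```text
[-0.005  -0.008   0.0068] [ 0.0022 -0.0079 -0.006 ] | yaw_y 1.743 tilt [ 0.0079  0.0021 -1.    ] j6 -1.803
[ 0.0037 -0.0082  0.0196] | yaw_y 1.743 tilt [ 0.0079  0.0021 -1.    ] j6 -1.803
[ 0.0126 -0.0083  0.0334] | yaw_y 1.743 tilt [ 0.0079  0.0021 -1.    ] j6 -1.803
[ 0.0201 -0.0084  0.0481] | yaw_y 1.743 tilt [ 0.0079  0.0021 -1.    ] j6 -1.803
[ 0.0261 -0.0085  0.0635] | yaw_y 1.743 tilt [ 0.0079  0.0021 -1.    ] j6 -1.803
[ 0.0306 -0.0085  0.0794] | yaw_y 1.743 tilt [ 0.0079  0.0021 -1.    ] j6 -1.803
[ 0.0334 -0.0086  0.0956] | yaw_y 1.743 tilt [ 0.0079  0.0021 -1.    ] j6 -1.803
[ 0.0342 -0.0086  0.1039] | yaw_y 1.743 tilt [ 0.0079  0.0021 -1.    ] j6 -1.803
[ 0.0346 -0.0086  0.1121] | yaw_y 1.743 tilt [ 0.0079  0.0021 -1.    ] j6 -1.803
```

Emit:
move_arm([
  [0,0.0,-0.003,0.012,0,0,0],
  [0,0.009,-0.003,0.026,0,0,0],
  [0,0.016,-0.003,0.042,0,0,0],
  [0,0.022,-0.003,0.058,0,0,0],
  [0,0.027,-0.003,0.072,0,0,0],
])

```text
time: 2.1
tool_pos: [0.5142, 0.078, 0.1496]
eef_rot: [-0.271, 3.128, -0.001]
ft_force: [-0.4, -0.3, 1.8]
width: 0.004
finger_force: 0.6
```

```bash
python3 -c "
from h import *
go([*(.508*np.array([.984,.177])-.0186*np.array([-.177,.984])),.105],.178+np.pi/2)"
```

```text
[ 0.0121 -0.0044  0.0445] [-0.0006  0.0021 -0.0053] | yaw_y 1.743 tilt [-2.1e-03 -6.0e-04 -1.0e+00] j6 -1.821
```

Emit:
move_arm([
  [0,0.004,-0.003,0.012,0,0,0],
  [0,0.007,-0.003,0.022,0,0,0],
  [0,0.009,-0.003,0.03,0,0,0],
  [0,0.009,-0.003,0.036,0,0,0],
  [0,0.009,-0.003,0.04,0,0,0],
])

```text
time: 2.6
tool_pos: [0.5055, 0.0733, 0.1086]
eef_rot: [0.27, -3.13, -0.0]
ft_force: [0.2, 0.7, 0.5]
width: 0.007
finger_force: 0.3
```

```bash
python3 -c "
from h import *
go([*(.508*np.array([.984,.177])-.0186*np.array([-.177,.984])),.105],.178+np.pi/2)"
```

```text
[ 0.0026 -0.0013  0.0036] [ 0.     -0.0001 -0.006 ] | yaw_y 1.743 tilt [ 1.e-04  0.e+00 -1.e+00] j6 -1.831
```

Emit:
move_arm([
  [0,0,0,0.002,0,0,0],
  [0,0,0,0.004,0,0,0],
  [0,0,0,0.004,0,0,0],
])

```text
time: 2.9
tool_pos: [0.5055, 0.0734, 0.105]
eef_rot: [-0.27, 3.13, 0.0]
ft_force: [-0.4, -0.1, 0.3]
width: 0.005
finger_force: 0.0
```

Emit:
move_arm([
  [0,0,0,0.002,0,0,0],
  [0,0,0,0.003,0,0,0],
  [0,0,0,0.003,0,0,0],
])

```text
time: 3.2
tool_pos: [0.5054, 0.0734, 0.102]
eef_rot: [0.27, -3.13, -0.0]
ft_force: [0.5, -0.2, -0.1]
width: 0.006
finger_force: 0.0
```

```bash
python3 - <<'E'
from h import *
for n in("top","scene"):
    f=grab(n); P=f["P"]; save(f,n+"1.png"); np.savez(n+"1.npz",**f)
    m=np.isfinite(P[...,2])&(abs(P[...,2]-.105)<.012)
    d=P[...,:2]-np.array([.6797,.0221]); u=np.array([np.cos(.178),np.sin(.178)]);l=np.array([-u[1],u[0]])
    a=d@u;b=d@l; m&=(a<-.01)&(a>-.185)&(b<.02)&(b>-.12)&~((abs(a+.15)<.03)&(abs(b)<.03))
    q=P[m]; A=np.c_[a[m],b[m],np.ones(m.sum())]; print(n,m.sum(),np.linalg.lstsq(A,q[:,2],rcond=None)[0])
E
```

```text
top 751 [-0.1206502   0.00498516  0.10679057]
scene 735 [-0.03979628  0.01271895  0.11004531]
```

```bash
python3 - <<'E'
from h import *
a=cv2.imread("pics/top1.png")[140:260,230:430]; b=cv2.imread("pics/scene1.png")[115:265,245:400]
cv2.imwrite("pics/c1.png",np.hstack([cv2.resize(a,(400,240),interpolation=2)[:,:],cv2.resize(b,(248,240),interpolation=2)]))
for n in("top","scene"):
    P=np.load(n+"1.npz")["P"]; d=P[...,:2]-np.array([.6797,.0221]); u=np.array([np.cos(.178),np.sin(.178)]);l=np.array([-u[1],u[0]])
    a=d@u;b=d@l
    for lo in np.arange(-.2,.01,.02):
        m=(a>lo)&(a<lo+.02)&(b>-.11)&(b<-.04)&(P[...,2]>.05); print(n,round(lo+.01,3),m.sum(),np.median(P[m][:,2]).round(4))
E
```

```text
top -0.19 104 0.1334
top -0.17 133 0.1324
top -0.15 130 0.1283
top -0.13 128 0.1261
top -0.11 128 0.123
top -0.09 125 0.1202
top -0.07 126 0.1162
top -0.05 122 0.1133
top -0.03 119 0.1099
top -0.01 119 0.1074
top 0.01 37 0.1042
scene -0.19 517 0.0972
scene -0.17 135 0.1314
scene -0.15 123 0.1285
scene -0.13 126 0.1253
scene -0.11 119 0.1225
scene -0.09 110 0.1192
scene -0.07 117 0.1156
scene -0.05 109 0.1125
scene -0.03 101 0.1095
scene -0.01 101 0.1061
scene 0.01 16 0.1043
```

View pics/c1.png

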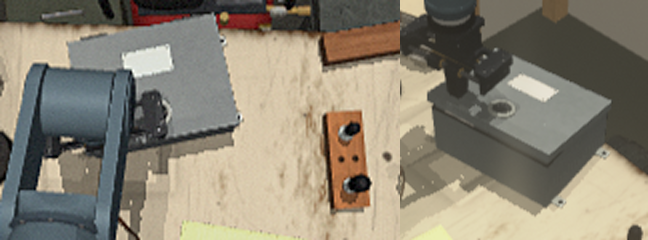

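```bash
python3 - <<'E'
from h import *
u=np.array([np.cos(.178),np.sin(.178)]);l=np.array([-u[1],u[0]])
for n in("top","scene"):
    f=grab(n); P=f["P"]; save(f,n+"2.png"); d=P[...,:2]-np.array([.6797,.0221]); a=d@u;b=d@l
    for lo in (-.18,-.1,-.03):
      for bb in (-.11,.03,.1):
        m=(a>lo)&(a<lo+.02)&(b>bb)&(b<bb+.02)&(P[...,2]>.05); print(n,round(lo+.01,3),bb,m.sum(),np.percentile(P[m][:,2],[5,50,95]).round(4) if m.any() else 0)
b=cv2.imread("pics/scene2.png")[110:230,250:390]
cv2.imwrite("pics/c2.png",cv2.resize(b,(700,600),interpolation=2))
print(env.read_state())
E
```

```text
top -0.17 -0.11 38 [0.1287 0.1322 0.137 ]
top -0.17 0.03 78 [0.2372 0.4882 0.4976]
top -0.17 0.1 75 [0.4781 0.4837 0.4876]
top -0.09 -0.11 37 [0.1146 0.1198 0.1231]
top -0.09 0.03 0 0
top -0.09 0.1 0 0
top -0.02 -0.11 34 [0.1051 0.1084 0.1131]
top -0.02 0.03 34 [0.105  0.1086 0.1142]
top -0.02 0.1 35 [0.1047 0.1077 0.1143]
scene -0.17 -0.11 39 [0.1291 0.1319 0.1351]
scene -0.17 0.03 351 [0.1323 0.3077 0.3816]
scene -0.17 0.1 89 [0.0888 0.4813 0.487 ]
scene -0.09 -0.11 36 [0.1156 0.1188 0.1209]
scene -0.09 0.03 29 [0.1164 0.1195 0.1223]
scene -0.09 0.1 3 [0.1176 0.1191 0.1215]
scene -0.02 -0.11 29 [0.1049 0.1075 0.1105]
scene -0.02 0.03 28 [0.1045 0.1077 0.1109]
scene -0.02 0.1 0 0
{'time': 3.4, 'joint_pos': array([-8.85953931e-02,  1.63063193e-01,  1.85867781e+00,  2.01315434e-05,
        1.11976313e+00, -1.83156337e+00]), 'joint_velocities': array([-1.59331210e-04,  1.07161673e-03, -1.80505810e-03, -1.14408872e-03,
       -5.81967879e-04,  5.04027940e-05]), 'tau': array([ 3.72762388e-04, -3.83075166e+01, -3.00399649e+01, -3.09645699e-02,
        7.09109637e-02,  1.65285758e-06]), 'tool_pos': array([0.50544883, 0.07337209, 0.10213274]), 'eef_rot': array([-2.70091191e-01,  3.12987022e+00,  3.86089285e-06]), 'ft_force': array([-0.00263211,  0.97347564,  0.211656  ]), 'moment': array([ 0.0731096 ,  0.02368706, -0.01805567]), 'finger_force': 0.0, 'width': 0.005511048337513963}
```

View pics/c2.png

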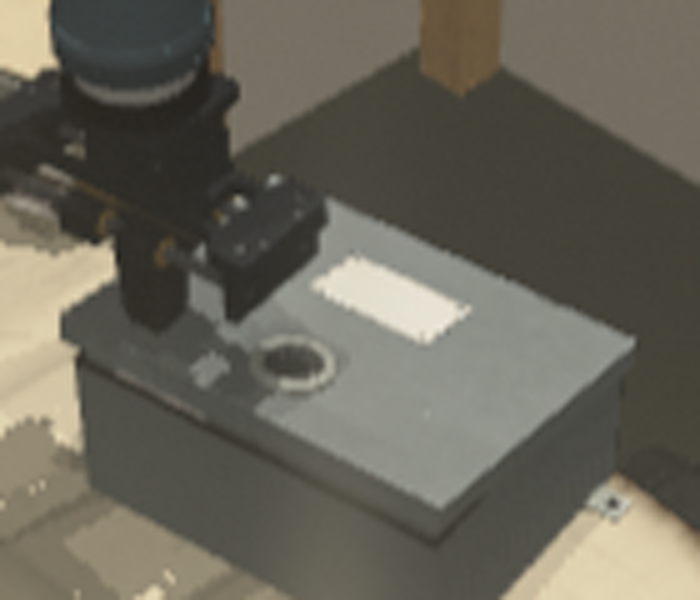

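The crop shows the fingertips over the cover's near-left part at about (150,330), i.e. scene pixel (280,176). The cover isn't fully home. I'll check the TCP projection against that pixel.

```bash
python3 - <<'E'
from h import *
f=grab("scene"); P=f["P"]
for X in ([.5054,.0734,.102],[.5054,.0734,.131],[.5054,.0734,.16]):
    c=f["R"]@X+f["t"]; p=f["K"]@c/c[2]; print(X,p[:2].round(1),c[2].round(4))
for v in range(158,192,3): print(v,[(u,f["range_z"][v,u].round(3),P[v,u].round(3).tolist()) for u in (274,280,286)])
E
```

```text
[0.5054, 0.0734, 0.102] [282.1 180.8] 1.3616
[0.5054, 0.0734, 0.131] [281.4 173. ] 1.3409
[0.5054, 0.0734, 0.16] [280.7 164.9] 1.3203
158 [(274, np.float32(1.251), [0.47, 0.053, 0.218]), (280, np.float32(1.251), [0.481, 0.042, 0.218]), (286, np.float32(1.269), [0.501, 0.042, 0.206])]
161 [(274, np.float32(1.265), [0.473, 0.057, 0.204]), (280, np.float32(1.252), [0.478, 0.038, 0.212]), (286, np.float32(1.25), [0.487, 0.027, 0.214])]
164 [(274, np.float32(1.314), [0.491, 0.083, 0.166]), (280, np.float32(1.258), [0.477, 0.038, 0.203]), (286, np.float32(1.308), [0.511, 0.058, 0.17])]
167 [(274, np.float32(1.328), [0.493, 0.088, 0.151]), (280, np.float32(1.312), [0.497, 0.067, 0.162]), (286, np.float32(1.321), [0.513, 0.061, 0.156])]
170 [(274, np.float32(1.349), [0.499, 0.096, 0.131]), (280, np.float32(1.321), [0.498, 0.068, 0.15]), (286, np.float32(1.327), [0.512, 0.061, 0.146])]
173 [(274, np.float32(1.335), [0.488, 0.084, 0.135]), (280, np.float32(1.325), [0.496, 0.067, 0.141]), (286, np.float32(1.34), [0.514, 0.064, 0.131])]
176 [(274, np.float32(1.326), [0.48, 0.074, 0.136]), (280, np.float32(1.332), [0.495, 0.067, 0.131]), (286, np.float32(1.334), [0.507, 0.056, 0.13])]
179 [(274, np.float32(1.32), [0.474, 0.066, 0.134]), (280, np.float32(1.318), [0.484, 0.054, 0.135]), (286, np.float32(1.327), [0.5, 0.048, 0.129])]
182 [(274, np.float32(1.326), [0.472, 0.066, 0.124]), (280, np.float32(1.32), [0.482, 0.051, 0.128]), (286, np.float32(1.309), [0.488, 0.034, 0.136])]
185 [(274, np.float32(1.351), [0.479, 0.077, 0.101]), (280, np.float32(1.325), [0.48, 0.05, 0.119]), (286, np.float32(1.309), [0.484, 0.03, 0.13])]
188 [(274, np.float32(1.357), [0.478, 0.076, 0.092]), (280, np.float32(1.346), [0.485, 0.058, 0.099]), (286, np.float32(1.31), [0.481, 0.026, 0.124])]
191 [(274, np.float32(1.365), [0.477, 0.076, 0.08]), (280, np.float32(1.345), [0.48, 0.053, 0.094]), (286, np.float32(1.35), [0.494, 0.045, 0.09])]
```

```bash
python3 - <<'E'
from h import *
for n in("scene","top"):
    P=np.load(n+"0.npz")["P"]; m=(np.hypot(P[...,0]-.258,P[...,1]-.514)<.09)&(P[...,2]>.1)&(P[...,2]<.45)
    q=P[m]; print(n,m.sum()); i=np.argsort(q[:,2])[:300:20]; print(q[i].round(3).tolist())
E
```

```text
scene 1875
[[0.233, 0.466, 0.238], [0.223, 0.461, 0.249], [0.226, 0.462, 0.257], [0.222, 0.467, 0.262], [0.221, 0.465, 0.271], [0.222, 0.462, 0.278], [0.227, 0.455, 0.285], [0.21, 0.442, 0.303], [0.235, 0.429, 0.306], [0.221, 0.432, 0.309], [0.248, 0.427, 0.31], [0.221, 0.435, 0.313], [0.205, 0.446, 0.315], [0.218, 0.442, 0.317], [0.255, 0.435, 0.318]]
top 1370
[[0.297, 0.438, 0.112], [0.283, 0.554, 0.268], [0.205, 0.446, 0.306], [0.252, 0.426, 0.31], [0.222, 0.485, 0.315], [0.311, 0.545, 0.317], [0.27, 0.483, 0.317], [0.27, 0.48, 0.318], [0.273, 0.49, 0.319], [0.308, 0.549, 0.32], [0.303, 0.545, 0.321], [0.287, 0.519, 0.323], [0.239, 0.468, 0.324], [0.314, 0.562, 0.325], [0.319, 0.562, 0.326]]
```

Emit:
move_arm([
  [0,0,0,0.003,0,0,0],
  [0,0,0,0.006,0,0,0],
  [0,0,0,0.006,0,0,0],
])

```text
time: 3.75
tool_pos: [0.5049, 0.0734, 0.0954]
eef_rot: [0.27, -3.129, -0.0]
ft_force: [-0.2, -0.1, 0.8]
width: 0.005
finger_force: 0.0
```

```bash
cat >> h.py <<'E'
def cover():
    u=np.array([np.cos(.178),np.sin(.178)]);l=np.array([-u[1],u[0]])
    for n in("top","scene"):
        P=grab(n)["P"]; d=P[...,:2]-np.array([.6797,.0221]); a=d@u;b=d@l
        m=(a<-.005)&(a>-.18)&(b>-.11)&(b<-.04)&(P[...,2]>.09)&(P[...,2]<.2)
        print(n,"cover slope,z0",np.polyfit(a[m],P[m][:,2],1).round(4))
E
python3 -c "
from h import *
cover()"
```

```text
top cover slope,z0 [-0.1148  0.1053]
scene cover slope,z0 [-0.1178  0.1046]
```

Emit:
move_arm([
  [0,0.001,0,0.006,0,0,0],
  [0,0.001,0,0.012,0,0,0],
  [0,0.001,0,0.017,0,0,0],
  [0,0.001,0,0.021,0,0,0],
  [0,0.001,0,0.021,0,0,0],
])

```text
time: 4.35
tool_pos: [0.5042, 0.0732, 0.0745]
eef_rot: [0.27, -3.129, -0.0]
ft_force: [0.3, 1.6, 0.3]
width: 0.004
finger_force: 0.0
```

```bash
python3 -c "
from h import *
cover()"
```

```text
top cover slope,z0 [0.0015 0.1052]
scene cover slope,z0 [-0.0016  0.1047]
```

Emit:
move_arm([
  [0,0,0,0.002,0,0,0],
  [0,0,0,0.002,0,0,0],
])

```text
time: 4.65
tool_pos: [0.5044, 0.0732, 0.0743]
eef_rot: [0.27, -3.13, 0.0]
ft_force: [-6.3, -0.6, 14.2]
width: 0.007
finger_force: 7.0
```

The cover is home: slope about 0, and it's firm at 14 N. Image and contact both show the real fingertips about 30 mm above the reported TCP, so I'll correct for that. Next I retract and measure the socket and driver with a clear view.

Emit:
move_arm([
  [0.055,0,0,-0.05,0,0,0],
  [0.055,0,-0.03,-0.1,0,0,-0.1],
  [0.055,0.02,-0.12,-0.12,0,0,-0.18],
  [0.055,0.04,-0.2,-0.12,0,0,-0.18],
  [0.055,0.06,-0.25,-0.12,0,0,-0.18],
])

```text
time: 5.15
tool_pos: [0.4986, -0.1011, 0.1889]
eef_rot: [-0.552, 3.091, -0.002]
ft_force: [0.8, -0.6, -0.6]
width: 0.432
finger_force: 0.0
```

Emit:
move_arm([
  [0.055,0,-0.04,0,0,0,0],
  [0.055,0,-0.04,0,0,0,0],
  [0.055,0,-0.04,0,0,0,0],
])

```text
time: 5.45
tool_pos: [0.5117, -0.1374, 0.1872]
eef_rot: [0.547, -3.093, -0.002]
ft_force: [0.6, 0.3, -0.2]
width: 0.623
finger_force: 0.0
```

```bash
python3 - <<'E'
from h import *
cover()
u=np.array([np.cos(.178),np.sin(.178)]);l=np.array([-u[1],u[0]])
F={n:grab(n) for n in("top","scene")}
for n,f in F.items():
    save(f,n+"3.png"); np.savez(n+"3.npz",**f)
    # bezel: cast rays onto z=.1075 within 35mm of the expected socket; deviation from the cover's grey
    v,w=np.mgrid[0:400,0:640]; r=np.stack([w,v,np.ones_like(w)],-1)@np.linalg.inv(f["K"]).T@f["R"]; o=-f["R"].T@f["t"]
    X=o+r*((.1075-o[2])/r[...,2])[...,None]; s=np.array([.6797,.0221])-.15*u
    near=np.hypot(*(X[...,:2]-s).transpose(2,0,1))<.04; g=f["color"].mean(-1); med=np.median(g[near])
    for nm,m in(("bright",near&(g>med+22)),("dark",near&(g<med-22))):
        k,L,st,ce=cv2.connectedComponentsWithStats(m.astype(np.uint8)); 
        if k<2: continue
        i=1+st[1:,4].argmax(); q=X[L==i][:,:2].astype(np.float32); c,rad=cv2.minEnclosingCircle(q)
        print(n,nm,med,len(q),"circle",np.round(c,4),round(rad,4),"mean",q.mean(0).round(4),"expected",s.round(4))
    P=f["P"];C=f["color"].astype(int); m=(C[...,0]>130)&(C[...,1]<70)&(abs(P[...,0]-.42)<.1)&(abs(P[...,1]+.42)<.1)
    print("red",P[m].min(0) if m.any() else 0,P[m].max(0) if m.any() else 0)
go([.417,-.325,.2],1.92)
b=F["scene"]["color"][110:220,250:390,::-1]; a=F["top"]["color"][140:260,250:450,::-1]
cv2.imwrite("pics/c3.png",np.hstack([cv2.resize(b,(400,314),interpolation=2),cv2.resize(a,(400,314))]))
E
```

```text
top cover slope,z0 [-0.0024  0.1049]
scene cover slope,z0 [-0.0022  0.1046]
top bright 138.0 66 circle [ 0.5327 -0.004 ] 0.0227 mean [ 0.5325 -0.0042] expected [ 0.5321 -0.0045]
top dark 138.0 77 circle [ 0.5324 -0.0033] 0.0163 mean [ 0.5318 -0.0034] expected [ 0.5321 -0.0045]
red [ 4.21135051e-01 -4.73104035e-01  9.62024646e-05] [ 0.4433865  -0.41743694  0.13494344]
scene bright 141.0 49 circle [ 0.5312 -0.0024] 0.0224 mean [ 0.53   -0.0013] expected [ 0.5321 -0.0045]
scene dark 141.0 73 circle [ 0.53   -0.0041] 0.0161 mean [ 0.5303 -0.0035] expected [ 0.5321 -0.0045]
red 0 0
[ 0.1545 -0.1449 -0.0125] [ 0.0006 -0.0003  0.0047] | yaw_y 1.925 tilt [ 3.e-04  6.e-04 -1.e+00] j6 -2.408
```

View pics/c3.png

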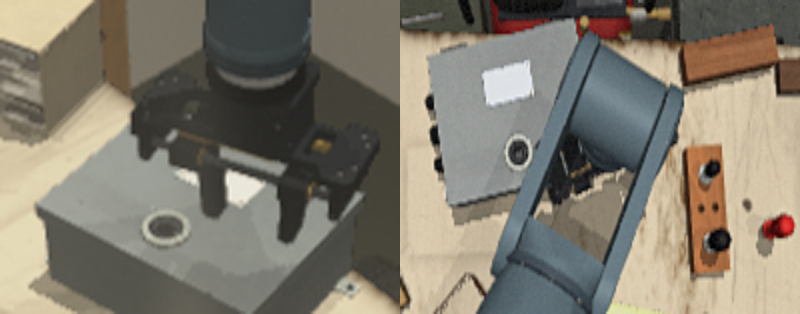

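The cover is closed and the bezel sits at about (165,228) in the left crop, so the socket is at (0.5315, -0.0038). Now to the big driver.

Emit:
move_arm([
  [0.055,0.15,-0.14,-0.01,0,0,0],
  [0.055,0.15,-0.14,-0.01,0,0,0],
  [0.055,0.15,-0.14,-0.01,0,0,0],
  [0.055,0.15,-0.14,-0.01,0,0,0],
  [0.055,0.15,-0.14,-0.01,0,0,0],
])

```text
time: 6.15
tool_pos: [0.4177, -0.3236, 0.1983]
eef_rot: [0.545, -3.094, 0.003]
ft_force: [1.1, -0.2, 0.1]
width: 0.625
finger_force: 0.0
```

Emit:
move_arm([
  [0.055,0,0,0,0,0,0],
  [0.055,0,0,0,0,0,0],
])

```text
time: 6.35
tool_pos: [0.42, -0.3185, 0.1975]
eef_rot: [-0.552, 3.092, 0.002]
ft_force: [-0.4, 0.0, 0.1]
width: 0.623
finger_force: 0.0
```

```bash
python3 - <<'E'
from h import *
f=grab("scene"); P=f["P"]; C=f["color"].astype(int); T=grab("top"); save(T,"top4.png"); save(f,"scene4.png")
m=(P[...,2]>.092)&(P[...,2]<.15)&(C.max(-1)<90)&(abs(P[...,0]-.41)<.05)&(abs(P[...,1]+.325)<.04)
q=P[m];print(m.sum(),q.mean(0).round(4),q.min(0).round(3),q.max(0).round(3))
# axis: silhouette centre per row -> cast ray; camera-ward surface, fit circle r=15mm
x=np.linalg.lstsq(np.c_[2*q[:,:2],np.ones(len(q))],(q[:,:2]**2).sum(1),rcond=None)[0]; print("circle",x[:2].round(4),np.sqrt(x[2]+x[0]**2+x[1]**2).round(4))
o=-f["R"].T@f["t"]; d=q[:,:2].mean(0)-o[:2]; d/=np.linalg.norm(d); print("mean+ .012 along view",(q[:,:2].mean(0)+.0118*d).round(4))
go([.417,-.325,.072],1.92)
E
```

```text
186 [ 0.4059 -0.3315  0.1264] [ 0.398 -0.341  0.094] [ 0.423 -0.316  0.15 ]
circle [ 0.4121 -0.327 ] 0.0116
mean+ .012 along view [ 0.4152 -0.3243]
[ 0.0054 -0.0053  0.1256] [0.0006 0.0002 0.0055] | yaw_y 1.925 tilt [-2.e-04  6.e-04 -1.e+00] j6 -2.799
```

Emit:
move_arm([
  [0.055,0.006,-0.005,0.02,0,0,0],
  [0.055,0.006,-0.005,0.06,0,0,0],
  [0.055,0.006,-0.005,0.1,0,0,0],
  [0.055,0.006,-0.005,0.126,0,0,0],
  [0.055,0.006,-0.005,0.126,0,0,0],
])

```text
time: 6.95
tool_pos: [0.414, -0.3228, 0.0679]
eef_rot: [0.553, -3.089, -0.011]
ft_force: [-0.2, 0.7, 0.3]
width: 0.626
finger_force: 0.0
```

Emit:
move_arm([
  [0.015,0,0,0,0,0,0],
  [0.015,0,0,0,0,0,0],
  [0.015,0,0,0,0,0,0],
  [0.015,0,0,0,0,0,0],
])

```text
time: 7.35
tool_pos: [0.4165, -0.3279, 0.0735]
eef_rot: [-0.55, 3.091, -0.004]
ft_force: [0.2, 0.9, 3.9]
width: 0.332
finger_force: 30.0
```

Emit:
move_arm([
  [0.015,0,0,-0.03,0,0,0],
  [0.015,0,0,-0.08,0,0,0],
  [0.015,0,0,-0.13,0,0,0],
  [0.015,0,0,-0.14,0,0,0],
])

```text
time: 7.75
tool_pos: [0.4178, -0.3297, 0.219]
eef_rot: [-0.549, 3.088, -0.016]
ft_force: [0.5, -1.3, -1.4]
width: 0.333
finger_force: 30.0
```

```bash
python3 - <<'E'
from h import *
s=go([.5315,-.0038,.212],None); print(s["tool_pos"],s["width"],s["ft_force"],s["joint_pos"])
E
```

```text
[-0.2191  0.2668  0.0049] | yaw_y 1.923 tilt [-0.0037 -0.0109 -0.9999] j6 -2.814
[ 0.41783341 -0.32971003  0.21900096] 0.3330663753263705 [ 0.50686217 -1.31173235 -1.41314379] [-8.91219600e-01  6.63770109e-02  1.71093700e+00 -1.13456537e-05
  1.35273279e+00 -2.81415581e+00]
```

Emit:
move_arm([
  [0.015,-0.219,0.265,0.0,0,0,-0.7],
  [0.015,-0.219,0.265,0.0,0,0,-0.7],
  [0.015,-0.219,0.265,0.0,0,0,-0.7],
  [0.015,-0.219,0.265,0.0,0,0,-0.7],
  [0.015,-0.219,0.265,0.0,0,0,-0.7],
])

```text
time: 8.25
tool_pos: [0.4984, -0.0891, 0.2113]
eef_rot: [1.584, -2.713, -0.0]
ft_force: [0.5, -0.0, -1.4]
width: 0.332
finger_force: 30.0
```

```bash
python3 - <<'E'
from h import *
s=go([.5315,-.0038,.212],2.62); print(s["tool_pos"],s["joint_pos"])
E
```

```text
[-0.0906  0.0131 -0.0007] [ 0.0003 -0.      0.0078] | yaw_y 2.628 tilt [ 0.e+00  3.e-04 -1.e+00] j6 -3.04
[ 0.4984298  -0.08911478  0.21132707] [-4.11743880e-01  2.26169741e-02  1.77225459e+00  2.59759381e-05
  1.34704600e+00 -3.03956558e+00]
```

Emit:
move_arm([
  [0.015,-0.09,0.013,0,0,0,0.01],
  [0.015,-0.09,0.013,0,0,0,0.01],
  [0.015,-0.09,0.013,0,0,0,0.01],
  [0.015,-0.09,0.013,0,0,0,0.01],
])

```text
time: 8.65
tool_pos: [0.5314, -0.0058, 0.211]
eef_rot: [1.566, -2.722, -0.001]
ft_force: [-0.3, -0.7, -1.9]
width: 0.337
finger_force: 30.0
```

```bash
python3 - <<'E'
from h import *
s=go([.5315,-.0038,.212],2.62); t=s["tool_pos"]; print(t)
f=grab("scene"); T=grab("top"); save(f,"scene5.png"); save(T,"top5.png")
o=-f["R"].T@f["t"]
def px(f,X): c=f["R"]@X+f["t"]; return (f["K"]@c/c[2])[:2].round(1)
print("socket px",px(f,np.array([.5315,-.0038,.105])),px(T,np.array([.5315,-.0038,.105])),"tip px",px(f,np.array([t[0],t[1],t[2]-.0505])),px(f,np.array([t[0],t[1],t[2]-.0285])))
b=f["color"][130:220,270:390,::-1]
cv2.imwrite("pics/c5.png",cv2.resize(b,(800,600),interpolation=cv2.INTER_CUBIC))
E
```

```text
[-0.0018  0.0009 -0.001 ] [ 0.0011 -0.0009 -0.0047] | yaw_y 2.615 tilt [ 9.0e-04  1.1e-03 -1.0e+00] j6 -2.849
[ 0.53138909 -0.00577338  0.21099775]
socket px [308.  189.5] [308.8 198. ] tip px [308.  174.6] [307.8 168.3]
```

View pics/c5.png

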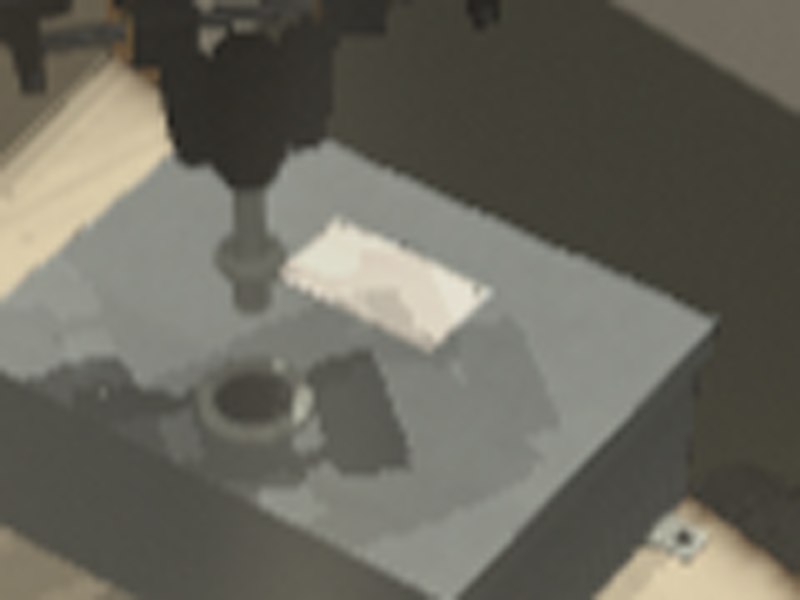

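The driver hangs plumb with its tip at crop (252,305), directly over the bezel at (255,398), and both match the prediction. Lowering.

Emit:
move_arm([
  [0.015,-0.001,0.001,0.02,0,0,0],
  [0.015,-0.001,0.001,0.045,0,0,0],
  [0.015,-0.001,0.001,0.049,0,0,0],
  [0.015,-0.001,0.001,0.049,0,0,0],
])

```text
time: 9.15
tool_pos: [0.5307, -0.0062, 0.1621]
eef_rot: [1.56, -2.725, -0.002]
ft_force: [0.3, -0.0, -1.1]
width: 0.336
finger_force: 30.0
```

Emit:
move_arm([
  [0.015,0,0,0.003,0,0,0],
  [0.015,0,0,0.006,0,0,0],
  [0.015,0,0,0.006,0,0,0],
])

```text
time: 9.45
tool_pos: [0.5318, -0.0053, 0.1572]
eef_rot: [-1.563, 2.724, -0.001]
ft_force: [0.7, -0.8, -0.4]
width: 0.335
finger_force: 30.0
```

Emit:
move_arm([
  [0.015,-0.001,0.001,0.002,0,0,0],
  [0.015,-0.001,0.001,0.004,0,0,0],
  [0.015,-0.001,0.001,0.004,0,0,0],
])

```text
time: 9.75
tool_pos: [0.5316, -0.0039, 0.1533]
eef_rot: [-1.564, 2.724, -0.002]
ft_force: [-0.1, -1.0, 0.8]
width: 0.331
finger_force: 30.0
```

Emit:
move_arm([
  [0.015,0,0,0.002,0,0,0],
  [0.015,0,0,0.003,0,0,0],
  [0.015,0,0,0.003,0,0,0],
])

```text
time: 10.05
tool_pos: [0.5315, -0.0042, 0.1498]
eef_rot: [-1.564, 2.725, -0.002]
ft_force: [0.1, -3.1, 0.6]
width: 0.331
finger_force: 30.0
```

Emit:
move_arm([
  [0.015,0,0,0.002,0,0,0],
  [0.015,0,0,0.003,0,0,0],
  [0.015,0,0,0.003,0,0,0],
])

```text
time: 10.35
tool_pos: [0.5315, -0.0041, 0.1469]
eef_rot: [-1.564, 2.725, -0.001]
ft_force: [0.9, -3.4, 2.0]
width: 0.336
finger_force: 30.0
```

Emit:
move_arm([
  [0.015,0.001,-0.0005,0.001,0,0,0],
  [0.015,0.001,-0.0005,0.003,0,0,0],
  [0.015,0.001,-0.0005,0.003,0,0,0],
])

```text
time: 10.65
tool_pos: [0.5314, -0.0046, 0.1438]
eef_rot: [-1.563, 2.724, 0.0]
ft_force: [1.5, -1.7, 3.1]
width: 0.331
finger_force: 30.0
```

Emit:
move_arm([
  [0.015,0.0005,0,0.002,0,0,0],
  [0.015,0.0005,0,0.004,0,0,0],
  [0.015,0.0005,0,0.006,0,0,0],
  [0.015,0.0005,0,0.006,0,0,0],
])

```text
time: 11.05
tool_pos: [0.5313, -0.0049, 0.1382]
eef_rot: [-1.563, 2.724, 0.0]
ft_force: [1.2, 1.0, 5.6]
width: 0.333
finger_force: 30.0
```

Emit:
move_arm([
  [0.015,0,0,0.002,0,0,0],
  [0.015,0,0,0.004,0,0,0],
  [0.015,0,0,0.005,0,0,0],
  [0.015,0,0,0.005,0,0,0],
])

```text
time: 11.45
tool_pos: [0.532, -0.0048, 0.1365]
eef_rot: [-1.563, 2.722, -0.001]
ft_force: [-8.0, 1.9, 28.1]
width: 0.331
finger_force: 30.0
```

```bash
python3 - <<'E'
from h import *
s=env.read_state(); print(s["tool_pos"],s["ft_force"],s["moment"],s["joint_pos"][5])
f=grab("scene"); save(f,"scene6.png"); cv2.imwrite("pics/c6.png",cv2.resize(f["color"][140:215,270:370,::-1],(800,600),interpolation=cv2.INTER_CUBIC))
E
```

```text
[ 0.53197213 -0.00481181  0.13652525] [-7.96330432  1.90063074 28.05480417] [0.53009629 1.70171152 0.02866152] -2.8466523695750747
```

View pics/c6.png

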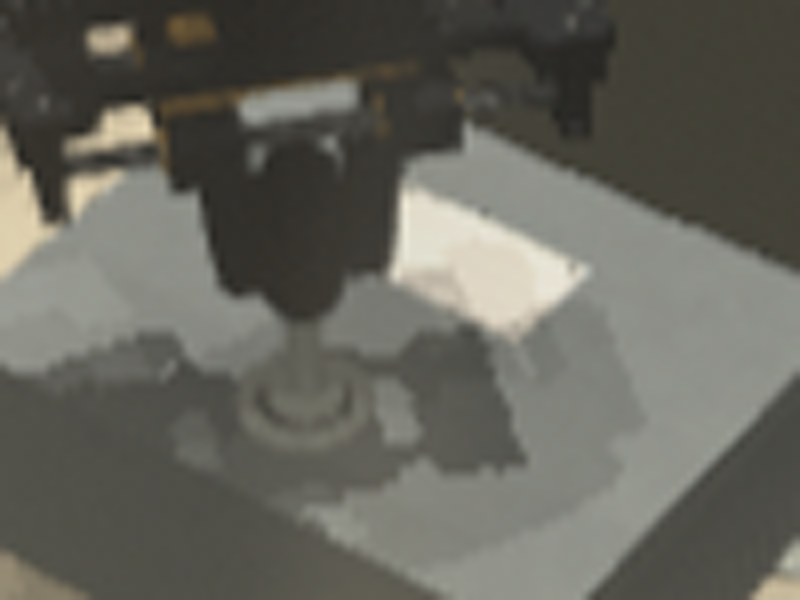

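The collar sits inside the bezel at (300,400), so the driver is seated. I'll ease the down-force and turn clockwise.

Emit:
move_arm([
  [0.015,0,0,-0.0025,0,0,0],
  [0.015,0,0,-0.0025,0,0,0.1],
  [0.015,0,0,-0.0025,0,0,0.2],
  [0.015,0,0,-0.0025,0,0,0.3],
  [0.015,0,0,-0.0025,0,0,0.4],
])

```text
time: 12.0
tool_pos: [0.5318, -0.0049, 0.1368]
eef_rot: [-0.985, 2.981, -0.001]
ft_force: [-0.6, 0.5, 12.7]
width: 0.33
finger_force: 30.0
```

```bash
cat >> h.py <<'E'
def st():
    s=env.read_state(); y=Ro.from_rotvec(s["eef_rot"]).as_matrix()[:,1]
    print(s["time"],s["tool_pos"].round(4),"F",s["ft_force"].round(1),"M",s["moment"].round(3),"tau6",s["tau"][5].round(3),"yaw",np.arctan2(y[1],y[0]).round(3),"j6",s["joint_pos"][5].round(3))
E
python3 -c "
from h import *
st()"
```

```text
12.0 [ 0.5318 -0.0049  0.1368] F [-0.6  0.5 12.7] M [0.243 0.266 0.07 ] tau6 -1.224 yaw 2.209 j6 -2.443
```

Emit:
move_arm([
  [0.015,0,0,0,0,0,0.14],
  [0.015,0,0,0,0,0,0.28],
  [0.015,0,0,0,0,0,0.42],
  [0.015,0,0,0,0,0,0.56],
  [0.015,0,0,0,0,0,0.7],
])

```text
time: 12.5
tool_pos: [0.5317, -0.005, 0.1368]
eef_rot: [0.099, 3.138, 0.0]
ft_force: [-1.3, -1.4, 12.5]
width: 0.331
finger_force: 30.0
```

```bash
python3 -c "
from h import *
st()"
```

```text
12.5 [ 0.5317 -0.005   0.1368] F [-1.3 -1.4 12.5] M [-0.034  0.258  0.151] tau6 -1.699 yaw 1.508 j6 -1.741
```

Mz is 0.15 N m, so the barrel is turning.

Emit:
move_arm([
  [0.015,0,0,0,0,0,0.14],
  [0.015,0,0,0,0,0,0.28],
  [0.015,0,0,0,0,0,0.42],
  [0.015,0,0,0,0,0,0.56],
  [0.015,0,0,0,0,0,0.7],
])

```text
time: 13.0
tool_pos: [0.5316, -0.0052, 0.1368]
eef_rot: [1.169, 2.914, 0.001]
ft_force: [-2.5, -0.3, 13.0]
width: 0.329
finger_force: 30.0
```

Emit:
move_arm([
  [0.015,0,0,0,0,0,0.14],
  [0.015,0,0,0,0,0,0.28],
  [0.015,0,0,0,0,0,0.42],
  [0.015,0,0,0,0,0,0.56],
  [0.015,0,0,0,0,0,0.7],
])

```text
time: 13.5
tool_pos: [0.5314, -0.0051, 0.1368]
eef_rot: [2.098, 2.337, 0.001]
ft_force: [-2.5, -0.3, 13.2]
width: 0.33
finger_force: 30.0
```

```bash
python3 -c "
from h import *
st()"
```

```text
13.5 [ 0.5314 -0.0051  0.1368] F [-2.5 -0.3 13.2] M [-0.177  0.544  0.219] tau6 -1.653 yaw 0.108 j6 -0.341
```

Emit:
move_arm([
  [0.015,0,0,0,0,0,0.14],
  [0.015,0,0,0,0,0,0.28],
  [0.015,0,0,0,0,0,0.42],
  [0.015,0,0,0,0,0,0.56],
  [0.015,0,0,0,0,0,0.7],
])

```text
time: 14.0
tool_pos: [0.5313, -0.005, 0.1368]
eef_rot: [2.773, 1.476, 0.002]
ft_force: [-1.7, -0.3, 13.8]
width: 0.335
finger_force: 30.0
```

```bash
python3 -c "
from h import *
st()"
```

```text
14.0 [ 0.5313 -0.005   0.1368] F [-1.7 -0.3 13.8] M [-0.036  0.64   0.198] tau6 -1.654 yaw -0.592 j6 0.359
```

Emit:
move_arm([
  [0.015,0,0,0,0,0,0.14],
  [0.015,0,0,0,0,0,0.28],
  [0.015,0,0,0,0,0,0.42],
  [0.015,0,0,0,0,0,0.56],
  [0.015,0,0,0,0,0,0.7],
])

```text
time: 14.5
tool_pos: [0.5313, -0.0049, 0.1368]
eef_rot: [-3.111, -0.436, -0.002]
ft_force: [-2.1, 0.1, 13.3]
width: 0.334
finger_force: 30.0
```

```bash
python3 -c "
from h import *
st()"
```

```text
14.5 [ 0.5313 -0.0049  0.1368] F [-2.1  0.1 13.3] M [0.065 0.673 0.207] tau6 -1.654 yaw -1.292 j6 1.059
```

Emit:
move_arm([
  [0.015,0,0,0,0,0,0.1],
  [0.015,0,0,0,0,0,0.2],
  [0.015,0,0,0,0,0,0.3],
  [0.015,0,0,0,0,0,0.4],
  [0.015,0,0,0,0,0,0.4],
])

```text
time: 15.0
tool_pos: [0.5313, -0.0049, 0.1368]
eef_rot: [-3.136, 0.186, -0.002]
ft_force: [-2.1, -0.6, 13.4]
width: 0.334
finger_force: 30.0
```

```bash
python3 -c "
from h import *
st()"
```

```text
15.0 [ 0.5313 -0.0049  0.1368] F [-2.1 -0.6 13.4] M [ 0.088  0.634 -0.002] tau6 0.888 yaw -1.689 j6 1.456
```

Emit:
move_arm([
  [0.015,0,0,0,0,0,0.1],
  [0.015,0,0,0,0,0,0.2],
  [0.015,0,0,0,0,0,0.2],
])

```text
time: 15.3
tool_pos: [0.5313, -0.0049, 0.1367]
eef_rot: [-3.101, 0.498, -0.002]
ft_force: [-2.2, 0.8, 12.9]
width: 0.331
finger_force: 30.0
```

```bash
python3 -c "
from h import *
st()"
```

```text
15.3 [ 0.5313 -0.0049  0.1367] F [-2.2  0.8 12.9] M [ 0.105  0.62  -0.09 ] tau6 0.884 yaw -1.889 j6 1.656
```

Emit:
move_arm([
  [0.015,0,0,0,0,0,0.08],
  [0.015,0,0,0,0,0,0.16],
])

```text
time: 15.5
tool_pos: [0.5313, -0.0049, 0.1368]
eef_rot: [-3.051, 0.745, -0.002]
ft_force: [-2.1, 0.8, 13.2]
width: 0.33
finger_force: 30.0
```

```bash
python3 -c "
from h import *
st()"
```

```text
15.5 [ 0.5313 -0.0049  0.1368] F [-2.1  0.8 13.2] M [0.183 0.686 0.166] tau6 -0.921 yaw -2.05 j6 1.816
```

Emit:
move_arm([
  [0.015,0,0,0,0,0,0.08],
  [0.015,0,0,0,0,0,0.16],
])

```text
time: 15.7
tool_pos: [0.5314, -0.0049, 0.1368]
eef_rot: [-2.982, 0.986, -0.002]
ft_force: [-1.8, 0.7, 13.6]
width: 0.335
finger_force: 30.0
```

```bash
python3 -c "
from h import *
st()"
```

```text
15.7 [ 0.5314 -0.0049  0.1368] F [-1.8  0.7 13.6] M [0.095 0.584 0.146] tau6 -0.871 yaw -2.21 j6 1.976
```

Emit:
move_arm([
  [0.015,0,0,0,0,0,0.08],
  [0.015,0,0,0,0,0,0.16],
])

```text
time: 15.9
tool_pos: [0.5314, -0.0048, 0.1368]
eef_rot: [-2.893, 1.221, -0.002]
ft_force: [-1.3, 0.9, 13.8]
width: 0.332
finger_force: 30.0
```

```bash
python3 -c "
from h import *
st()"
```

```text
15.9 [ 0.5314 -0.0048  0.1368] F [-1.3  0.9 13.8] M [0.136 0.599 0.141] tau6 -0.871 yaw -2.37 j6 2.136
```

```bash
python3 -c "
from h import *
for i in range(5): st(); f=grab('scene')
save(f,'scene7.png')
a=cv2.imread('pics/scene6.png')[150:205,285:345];b=f['color'][150:205,285:345,::-1]
cv2.imwrite('pics/c7.png',np.hstack([cv2.resize(x,(400,366),interpolation=2) for x in(a,b)]))
"
```

```text
15.9 [ 0.5314 -0.0048  0.1368] F [-1.3  0.9 13.8] M [0.136 0.599 0.141] tau6 -0.871 yaw -2.37 j6 2.136
15.95 [ 0.5314 -0.0048  0.1368] F [-1.2  0.4 14.1] M [0.194 0.554 0.126] tau6 -0.057 yaw -2.374 j6 2.141
16.0 [ 0.5314 -0.0048  0.1368] F [-2.7  1.2 14.1] M [0.129 0.572 0.009] tau6 0.743 yaw -2.369 j6 2.135
16.05 [ 0.5314 -0.0048  0.1368] F [-2.7  0.9 13.1] M [ 0.156  0.591 -0.076] tau6 0.21 yaw -2.367 j6 2.134
16.1 [ 0.5314 -0.0048  0.1368] F [-2.3  0.1 13.1] M [ 0.157  0.611 -0.017] tau6 0.035 yaw -2.367 j6 2.133
```

Emit:
move_arm([
  [0.015,0,0,0,0,0,0.01],
  [0.015,0,0,0,0,0,0.02],
  [0.015,0,0,0,0,0,0.03],
])

```text
time: 16.45
tool_pos: [0.5314, -0.0048, 0.1368]
eef_rot: [-2.877, 1.261, -0.002]
ft_force: [-1.6, 0.7, 13.0]
width: 0.334
finger_force: 30.0
```

```bash
python3 -c "
from h import *
for i in range(4): st(); grab('scene')
"
```

```text
16.45 [ 0.5314 -0.0048  0.1368] F [-1.6  0.7 13. ] M [0.105 0.624 0.156] tau6 0.042 yaw -2.397 j6 2.163
16.5 [ 0.5314 -0.0048  0.1368] F [-1.9  0.3 13.3] M [0.168 0.566 0.163] tau6 0.138 yaw -2.397 j6 2.164
16.55 [ 0.5314 -0.0048  0.1368] F [-2.   0.1 12.9] M [0.166 0.626 0.077] tau6 0.223 yaw -2.397 j6 2.163
16.6 [ 0.5313 -0.0048  0.1368] F [-2.9  0.2 12.9] M [0.211 0.564 0.164] tau6 0.158 yaw -2.397 j6 2.163
```

Working out the hex play from 14 and 15.2 mm gives ±10°, about 0.35 rad in total. The stop may then be up to 5.06 rad from the start, and I've turned 5.01. I'll continue gently and watch for the torque to rise.

Emit:
move_arm([
  [0.015,0,0,0,0,0,0.04],
  [0.015,0,0,0,0,0,0.08],
  [0.015,0,0,0,0,0,0.12],
])

```text
time: 16.95
tool_pos: [0.5314, -0.0048, 0.1368]
eef_rot: [-2.795, 1.432, -0.001]
ft_force: [-1.9, 1.3, 12.7]
width: 0.33
finger_force: 30.0
```

```bash
python3 -c "
from h import *
for i in range(3): st(); grab('scene')
"
```

```text
16.95 [ 0.5314 -0.0048  0.1368] F [-1.9  1.3 12.7] M [0.185 0.536 0.208] tau6 -0.35 yaw -2.518 j6 2.285
17.0 [ 0.5314 -0.0048  0.1368] F [-2.1 -0.2 13.3] M [0.185 0.548 0.143] tau6 0.046 yaw -2.52 j6 2.287
17.05 [ 0.5314 -0.0048  0.1368] F [-2.3 -0.  13.4] M [0.19  0.604 0.026] tau6 0.443 yaw -2.518 j6 2.284
```

Emit:
move_arm([
  [0.015,0,0,0,0,0,0.04],
  [0.015,0,0,0,0,0,0.08],
  [0.015,0,0,0,0,0,0.12],
])

```text
time: 17.4
tool_pos: [0.5314, -0.0048, 0.1368]
eef_rot: [-2.704, 1.597, -0.002]
ft_force: [-1.3, 0.5, 13.0]
width: 0.332
finger_force: 30.0
```

```bash
python3 -c "
from h import *
for i in range(3): st(); grab('scene')
"
```

```text
17.4 [ 0.5314 -0.0048  0.1368] F [-1.3  0.5 13. ] M [0.192 0.506 0.278] tau6 -0.214 yaw -2.638 j6 2.404
17.45 [ 0.5314 -0.0048  0.1368] F [-2.7  0.3 12.8] M [0.218 0.584 0.203] tau6 0.167 yaw -2.64 j6 2.407
17.5 [ 0.5315 -0.0049  0.1368] F [-3.   0.2 13.3] M [0.15  0.503 0.192] tau6 0.562 yaw -2.637 j6 2.404
```

View pics/c7.png

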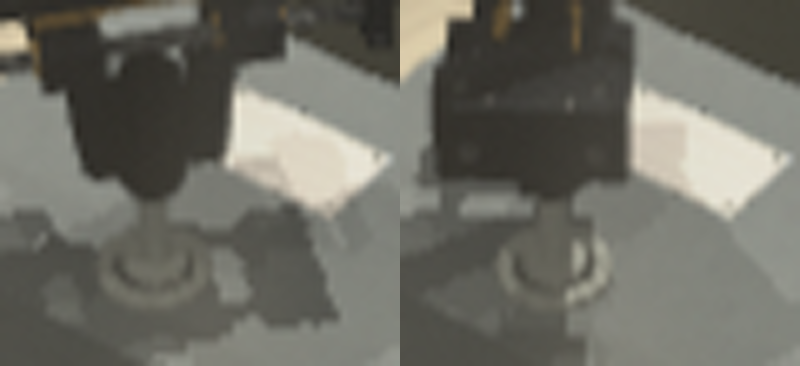

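The driver is still seated, with its collar in the bezel at (550,265). Torque is rising, so I'll continue.

Emit:
move_arm([
  [0.015,0,0,0,0,0,0.05],
  [0.015,0,0,0,0,0,0.1],
  [0.015,0,0,0,0,0,0.15],
  [0.015,0,0,0,0,0,0.2],
])

```text
time: 17.95
tool_pos: [0.5314, -0.0048, 0.1368]
eef_rot: [-2.531, 1.859, -0.002]
ft_force: [-2.3, 1.3, 11.7]
width: 0.327
finger_force: 30.0
```

```bash
python3 -c "
from h import *
for i in range(3): st(); grab('scene')
"
```

```text
17.95 [ 0.5314 -0.0048  0.1368] F [-2.3  1.3 11.7] M [0.119 0.5   0.354] tau6 -0.263 yaw -2.838 j6 2.605
18.0 [ 0.5314 -0.0048  0.1368] F [-2.1  0.3 12.3] M [0.188 0.452 0.303] tau6 0.163 yaw -2.841 j6 2.607
18.05 [ 0.5315 -0.0048  0.1368] F [-2.2  0.9 12.8] M [0.149 0.517 0.229] tau6 0.659 yaw -2.838 j6 2.604
```

Emit:
move_arm([
  [0.015,0,0,0,0,0,0.05],
  [0.015,0,0,0,0,0,0.1],
  [0.015,0,0,0,0,0,0.15],
  [0.015,0,0,0,0,0,0.2],
])

```text
time: 18.5
tool_pos: [0.5315, -0.0049, 0.1368]
eef_rot: [-2.332, 2.103, -0.001]
ft_force: [-2.7, 1.4, 12.7]
width: 0.331
finger_force: 30.0
```

```bash
python3 -c "
from h import *
for i in range(3): st(); grab('scene')
"
```

```text
18.5 [ 0.5315 -0.0049  0.1368] F [-2.7  1.4 12.7] M [0.191 0.534 0.144] tau6 -0.486 yaw -3.038 j6 2.805
18.55 [ 0.5315 -0.0048  0.1368] F [-1.7  1.1 13.1] M [0.149 0.45  0.094] tau6 -0.007 yaw -3.041 j6 2.808
18.6 [ 0.5315 -0.0048  0.1368] F [-1.7  0.5 13.3] M [0.182 0.432 0.058] tau6 0.513 yaw -3.038 j6 2.805
```

Torque peaked at about 0.35 N m and then slipped, which suggests the stop. To verify, I'll regrasp: open, unwind, close and turn again.

Emit:
move_arm([
  [0.05,0,0,-0.001,0,0,0],
  [0.05,0,0,-0.001,0,0,0],
  [0.05,0,0,-0.001,0,0,0],
  [0.05,0,0,-0.001,0,0,-0.15],
  [0.05,0,0,-0.001,0,0,-0.3],
])

```text
time: 19.15
tool_pos: [0.5302, -0.005, 0.1355]
eef_rot: [2.627, -1.722, -0.003]
ft_force: [0.5, -0.2, -0.1]
width: 0.565
finger_force: 0.0
```

Emit:
move_arm([
  [0.05,0,0,0,0,0,-0.75],
  [0.05,0,0,0,0,0,-0.75],
  [0.05,0,0,0,0,0,-0.75],
  [0.05,0,0,0,0,0,-0.75],
  [0.05,0,0,0,0,0,-0.75],
])

```text
time: 19.65
tool_pos: [0.5302, -0.0051, 0.1355]
eef_rot: [-3.076, 0.64, 0.003]
ft_force: [-0.2, -0.2, 0.3]
width: 0.566
finger_force: 0.0
```

Emit:
move_arm([
  [0.05,0,0,0,0,0,-0.75],
  [0.05,0,0,0,0,0,-0.75],
  [0.05,0,0,0,0,0,-0.75],
  [0.05,0,0,0,0,0,-0.75],
  [0.05,0,0,0,0,0,-0.75],
])

```text
time: 20.15
tool_pos: [0.5302, -0.005, 0.1355]
eef_rot: [-3.095, -0.531, 0.002]
ft_force: [0.5, -0.2, -0.5]
width: 0.575
finger_force: 0.0
```

Emit:
move_arm([
  [0.05,0,0,0,0,0,-0.75],
  [0.05,0,0,0,0,0,-0.75],
  [0.05,0,0,0,0,0,-0.75],
  [0.05,0,0,0,0,0,-0.75],
  [0.05,0,0,0,0,0,-0.75],
])

```text
time: 20.65
tool_pos: [0.5302, -0.0051, 0.1355]
eef_rot: [-2.685, -1.628, 0.002]
ft_force: [-1.1, 1.0, -0.6]
width: 0.571
finger_force: 0.0
```

Emit:
move_arm([
  [0.05,0,0,0,0,0,0],
  [0.015,0,0,0,0,0,0],
  [0.015,0,0,0,0,0,0],
  [0.015,0,0,0,0,0,0],
  [0.015,0,0,0,0,0,0],
])

```text
time: 21.15
tool_pos: [0.5309, -0.0053, 0.1362]
eef_rot: [2.692, 1.619, 0.0]
ft_force: [0.1, -0.3, -1.4]
width: 0.33
finger_force: 30.0
```

```bash
python3 -c "
from h import *
for i in range(3): st(); grab('scene')
"
```

```text
21.15 [ 0.5309 -0.0053  0.1362] F [ 0.1 -0.3 -1.4] M [-0.159 -0.081 -0.032] tau6 0.005 yaw -0.488 j6 0.254
21.2 [ 0.5309 -0.0054  0.1362] F [ 0.9 -1.2 -2.3] M [-0.122 -0.149 -0.073] tau6 -0.001 yaw -0.488 j6 0.254
21.25 [ 0.5309 -0.0054  0.1362] F [ 1.2 -0.7 -1.4] M [-0.131 -0.147  0.02 ] tau6 -0.006 yaw -0.488 j6 0.254
```

Emit:
move_arm([
  [0.015,0,0,0.001,0,0,0.05],
  [0.015,0,0,0.001,0,0,0.1],
])

```text
time: 21.5
tool_pos: [0.5311, -0.0053, 0.1361]
eef_rot: [2.77, 1.481, 0.0]
ft_force: [-0.8, 0.7, 4.1]
width: 0.335
finger_force: 30.0
```

```bash
python3 -c "
from h import *
for i in range(2): st(); grab('scene')
"
```

```text
21.5 [ 0.5311 -0.0053  0.1361] F [-0.8  0.7  4.1] M [-0.095  0.369  0.107] tau6 -0.651 yaw -0.589 j6 0.356
21.55 [ 0.5311 -0.0053  0.1361] F [-1.6 -0.3  3.3] M [-0.013  0.43   0.011] tau6 -0.198 yaw -0.592 j6 0.358
```

Emit:
move_arm([
  [0.015,0,0,0,0,0,0.05],
  [0.015,0,0,0,0,0,0.1],
])

```text
time: 21.8
tool_pos: [0.5312, -0.0053, 0.1361]
eef_rot: [2.84, 1.342, 0.001]
ft_force: [-0.8, 0.3, 5.2]
width: 0.335
finger_force: 30.0
```

```bash
python3 -c "
from h import *
for i in range(2): st(); grab('scene')
"
```

```text
21.8 [ 0.5312 -0.0053  0.1361] F [-0.8  0.3  5.2] M [0.04  0.369 0.009] tau6 -0.654 yaw -0.688 j6 0.454
21.85 [ 0.5312 -0.0053  0.1361] F [-1.1  0.3  5.1] M [0.012 0.35  0.01 ] tau6 -0.114 yaw -0.691 j6 0.457
```

Emit:
move_arm([
  [0.015,0,0,0,0,0,0.05],
  [0.015,0,0,0,0,0,0.1],
  [0.015,0,0,0,0,0,0.15],
])

```text
time: 22.2
tool_pos: [0.5314, -0.0053, 0.1361]
eef_rot: [2.932, 1.126, 0.002]
ft_force: [0.0, 0.7, 5.7]
width: 0.331
finger_force: 30.0
```

```bash
python3 -c "
from h import *
for i in range(2): st(); grab('scene')
"
```

```text
22.2 [ 0.5314 -0.0053  0.1361] F [0.  0.7 5.7] M [0.052 0.195 0.033] tau6 -0.619 yaw -0.838 j6 0.604
22.25 [ 0.5314 -0.0053  0.1361] F [-0.7  0.2  5.1] M [0.063 0.234 0.017] tau6 -0.171 yaw -0.84 j6 0.607
```

Emit:
move_arm([
  [0.015,0,0,0,0,0,0.05],
  [0.015,0,0,0,0,0,0.1],
  [0.015,0,0,0,0,0,0.15],
])

```text
time: 22.6
tool_pos: [0.5311, -0.0052, 0.1361]
eef_rot: [3.009, 0.904, 0.001]
ft_force: [-2.7, 0.9, 6.5]
width: 0.336
finger_force: 30.0
```

```bash
python3 -c "
from h import *
for i in range(2): st(); grab('scene')
"
```

```text
22.6 [ 0.5311 -0.0052  0.1361] F [-2.7  0.9  6.5] M [0.191 0.566 0.088] tau6 -0.596 yaw -0.987 j6 0.753
22.65 [ 0.5311 -0.0052  0.1361] F [-1.4  1.8  7.4] M [0.142 0.443 0.009] tau6 -0.084 yaw -0.989 j6 0.756
```

Emit:
move_arm([
  [0.015,0,0,0,0,0,0.1],
  [0.015,0,0,0,0,0,0.2],
  [0.015,0,0,0,0,0,0.3],
  [0.015,0,0,0,0,0,0.4],
])

```text
time: 23.1
tool_pos: [0.531, -0.005, 0.1361]
eef_rot: [-3.128, -0.286, -0.001]
ft_force: [-1.6, 2.2, 6.5]
width: 0.334
finger_force: 30.0
```

```bash
python3 -c "
from h import *
for i in range(2): st(); grab('scene')
"
```

```text
23.1 [ 0.531  -0.005   0.1361] F [-1.6  2.2  6.5] M [0.309 0.577 0.359] tau6 -0.995 yaw -1.388 j6 1.155
23.15 [ 0.531 -0.005  0.136] F [-2.   1.   7.7] M [0.224 0.529 0.069] tau6 -0.128 yaw -1.394 j6 1.16
```

Emit:
move_arm([
  [0.015,0,0,0,0,0,0.1],
  [0.015,0,0,0,0,0,0.2],
  [0.015,0,0,0,0,0,0.3],
  [0.015,0,0,0,0,0,0.4],
])

```text
time: 23.6
tool_pos: [0.5312, -0.005, 0.1361]
eef_rot: [-3.123, 0.342, -0.001]
ft_force: [-1.0, 1.2, 5.4]
width: 0.329
finger_force: 30.0
```

```bash
python3 -c "
from h import *
for i in range(2): st(); f=grab('scene'); g=grab('top')
save(f,'scene8.png');save(g,'top8.png')
"
```

```text
23.6 [ 0.5312 -0.005   0.1361] F [-1.   1.2  5.4] M [0.231 0.276 0.044] tau6 -1.285 yaw -1.789 j6 1.555
23.7 [ 0.5313 -0.0051  0.1361] F [-1.6  0.6  6.2] M [ 0.252  0.352 -0.048] tau6 0.853 yaw -1.788 j6 1.554
```

```bash
python3 - <<'E'
from h import *
st(); f=grab("scene"); P=f["P"]; C=f["color"]
for v in range(166,200,1):
    print(v,[(P[v,u].round(3).tolist(),int(C[v,u].mean())) for u in (305,308,311)])
def px(X): c=f["R"]@X+f["t"]; return (f["K"]@c/c[2])[:2].round(1)
for z in (.083,.105,.107,.127,.149,.168): print(z,px(np.array([.5315,-.0045,z])))
E
```

```text
23.8 [ 0.5313 -0.0051  0.1361] F [-1.   0.5  5.7] M [ 0.288  0.406 -0.04 ] tau6 0.022 yaw -1.785 j6 1.551
166 [([0.493, -0.04, 0.236], 52), ([0.499, -0.043, 0.234], 61), ([0.48, -0.076, 0.266], 54)]
167 [([0.49, -0.043, 0.236], 50), ([0.516, -0.025, 0.209], 54), ([0.476, -0.08, 0.268], 54)]
168 [([0.516, -0.013, 0.198], 49), ([0.515, -0.025, 0.206], 52), ([0.477, -0.079, 0.263], 54)]
169 [([0.517, -0.012, 0.193], 48), ([0.515, -0.025, 0.203], 51), ([0.479, -0.077, 0.258], 55)]
170 [([0.517, -0.011, 0.189], 48), ([0.516, -0.024, 0.198], 51), ([0.478, -0.077, 0.256], 54)]
171 [([0.516, -0.012, 0.187], 49), ([0.515, -0.025, 0.196], 53), ([0.48, -0.075, 0.25], 55)]
172 [([0.518, -0.01, 0.181], 49), ([0.516, -0.023, 0.191], 52), ([0.477, -0.079, 0.251], 55)]
173 [([0.518, -0.01, 0.178], 49), ([0.514, -0.026, 0.191], 53), ([0.479, -0.077, 0.246], 56)]
174 [([0.516, -0.012, 0.176], 49), ([nan, nan, nan], 54), ([0.481, -0.074, 0.24], 57)]
175 [([0.52, -0.007, 0.167], 49), ([0.514, -0.026, 0.184], 54), ([0.481, -0.074, 0.236], 56)]
176 [([0.519, -0.008, 0.166], 50), ([0.515, -0.025, 0.179], 5
[... 1626 characters left out ...]
.112], 95)]
194 [([0.51, -0.015, 0.111], 98), ([0.516, -0.021, 0.111], 93), ([0.523, -0.025, 0.109], 100)]
195 [([0.511, -0.014, 0.106], 99), ([0.515, -0.022, 0.108], 99), ([0.521, -0.027, 0.108], 99)]
196 [([0.509, -0.016, 0.105], 89), ([0.513, -0.024, 0.107], 93), ([0.521, -0.027, 0.105], 94)]
197 [([0.507, -0.019, 0.105], 86), ([0.513, -0.024, 0.104], 84), ([0.516, -0.032, 0.108], 91)]
198 [([0.503, -0.023, 0.107], 91), ([0.512, -0.025, 0.102], 81), ([0.516, -0.033, 0.104], 89)]
199 [([0.502, -0.024, 0.104], 96), ([0.508, -0.03, 0.104], 82), ([0.515, -0.034, 0.102], 87)]
0.083 [308.4 195.5]
0.105 [308.2 189.7]
0.107 [308.2 189.1]
0.127 [308.  183.7]
0.149 [307.8 177.6]
0.168 [307.6 172.2]
```

Emit:
move_arm([
  [0.015,0,0,0,0,0,0.1],
])

```text
time: 23.95
tool_pos: [0.5313, -0.0052, 0.1361]
eef_rot: [-3.102, 0.493, -0.002]
ft_force: [-1.0, 1.5, 6.1]
width: 0.331
finger_force: 30.0
```

```bash
python3 -c "from h import *; st()"
```

```text
23.95 [ 0.5313 -0.0052  0.1361] F [-1.   1.5  6.1] M [0.332 0.335 0.03 ] tau6 -2.176 yaw -1.886 j6 1.652
```

Emit:
move_arm([
  [0.015,0,0,0,0,0,0.1],
])

```text
time: 24.05
tool_pos: [0.5313, -0.005, 0.1361]
eef_rot: [-3.073, 0.652, -0.001]
ft_force: [-1.5, 1.7, 6.8]
width: 0.333
finger_force: 30.0
```

```bash
python3 -c "from h import *; st()"
```

```text
24.05 [ 0.5313 -0.005   0.1361] F [-1.5  1.7  6.8] M [0.461 0.413 0.069] tau6 -1.335 yaw -1.989 j6 1.755
```

Emit:
move_arm([
  [0.015,0,0,0,0,0,0.1],
])

```text
time: 24.15
tool_pos: [0.5311, -0.0048, 0.1361]
eef_rot: [-3.036, 0.804, -0.001]
ft_force: [-1.8, 2.6, 7.4]
width: 0.328
finger_force: 30.0
```

```bash
python3 -c "from h import *; st()"
```

```text
24.15 [ 0.5311 -0.0048  0.1361] F [-1.8  2.6  7.4] M [0.524 0.421 0.122] tau6 -1.236 yaw -2.089 j6 1.855
```

Emit:
move_arm([
  [0.015,0,0,0,0,0,0.1],
])

```text
time: 24.25
tool_pos: [0.5311, -0.0048, 0.1361]
eef_rot: [-2.992, 0.955, -0.001]
ft_force: [-2.3, 2.1, 7.4]
width: 0.332
finger_force: 30.0
```

```bash
python3 -c "from h import *; st()"
```

```text
24.25 [ 0.5311 -0.0048  0.1361] F [-2.3  2.1  7.4] M [0.509 0.456 0.302] tau6 -1.026 yaw -2.189 j6 1.955
```

Emit:
move_arm([
  [0.015,0,0,0,0,0,0.1],
])

```text
time: 24.35
tool_pos: [0.5312, -0.0048, 0.1361]
eef_rot: [-2.941, 1.103, -0.001]
ft_force: [-1.1, 1.4, 6.5]
width: 0.331
finger_force: 30.0
```

```bash
python3 -c "from h import *; st()"
```

```text
24.35 [ 0.5312 -0.0048  0.1361] F [-1.1  1.4  6.5] M [0.477 0.418 0.38 ] tau6 -0.923 yaw -2.288 j6 2.055
```

Emit:
move_arm([
  [0.015,0,0,0,0,0,0.1],
])

```text
time: 24.45
tool_pos: [0.5312, -0.0048, 0.1361]
eef_rot: [-2.882, 1.248, -0.001]
ft_force: [-1.4, 1.7, 6.7]
width: 0.335
finger_force: 30.0
```

```bash
python3 -c "from h import *; st()"
```

```text
24.45 [ 0.5312 -0.0048  0.1361] F [-1.4  1.7  6.7] M [0.47  0.387 0.368] tau6 -0.948 yaw -2.388 j6 2.155
```

Emit:
move_arm([
  [0.015,0,0,0,0,0,0.1],
])

```text
time: 24.55
tool_pos: [0.5312, -0.0048, 0.1361]
eef_rot: [-2.816, 1.391, -0.001]
ft_force: [0.1, 2.9, 6.5]
width: 0.334
finger_force: 30.0
```

```bash
python3 -c "from h import *; st()"
```

```text
24.55 [ 0.5312 -0.0048  0.1361] F [0.1 2.9 6.5] M [0.509 0.356 0.231] tau6 -1.074 yaw -2.488 j6 2.255
```

Emit:
move_arm([
  [0.015,0,0,0,0,0,0.1],
])

```text
time: 24.65
tool_pos: [0.5312, -0.0048, 0.1361]
eef_rot: [-2.743, 1.53, -0.001]
ft_force: [-1.2, 2.6, 5.9]
width: 0.332
finger_force: 30.0
```

```bash
python3 -c "from h import *; st()"
```

```text
24.65 [ 0.5312 -0.0048  0.1361] F [-1.2  2.6  5.9] M [0.498 0.291 0.126] tau6 -1.195 yaw -2.589 j6 2.355
```

Emit:
move_arm([
  [0.015,0,0,0,0,0,0.1],
])

```text
time: 24.75
tool_pos: [0.5313, -0.0048, 0.1361]
eef_rot: [-2.662, 1.665, -0.001]
ft_force: [-0.6, 2.1, 6.0]
width: 0.33
finger_force: 30.0
```

```bash
python3 -c "from h import *; st()"
```

```text
24.75 [ 0.5313 -0.0048  0.1361] F [-0.6  2.1  6. ] M [0.52  0.34  0.024] tau6 -1.285 yaw -2.689 j6 2.455
```

Emit:
move_arm([
  [0.015,0,0,0,0,0,0.1],
])

```text
time: 24.85
tool_pos: [0.5314, -0.0049, 0.1361]
eef_rot: [-2.576, 1.797, -0.001]
ft_force: [-0.4, 1.0, 5.0]
width: 0.333
finger_force: 30.0
```

```bash
python3 -c "from h import *; st()"
```

```text
24.85 [ 0.5314 -0.0049  0.1361] F [-0.4  1.   5. ] M [0.418 0.186 0.033] tau6 -1.295 yaw -2.789 j6 2.555
```

Torque now repeats every 60° with peaks of about 0.38 N m, above the latch's 0.25 maximum. That is the hex bumping against a stopped barrel. In the first run the torque was steady until about 5.05 rad (4.71 plus play), so the latch is at its stop. Depth shows the collar seated. I'll let go and retract.

Emit:
move_arm([
  [0.055,0,0,0,0,0,0],
  [0.055,0,0,0,0,0,0],
  [0.055,0,0,0,0,0,0],
  [0.055,0,0,0,0,0,0],
])

```text
time: 25.25
tool_pos: [0.5306, -0.0053, 0.135]
eef_rot: [2.579, -1.793, -0.001]
ft_force: [0.5, -0.2, 1.0]
width: 0.621
finger_force: 0.0
```

Emit:
move_arm([
  [0.055,0,0,-0.03,0,0,0],
  [0.055,0,0,-0.07,0,0,0],
  [0.055,0,0,-0.12,0,0,0],
  [0.055,0,0,-0.15,0,0,0],
  [0.055,0,0,-0.15,0,0,0],
])

```text
time: 25.75
tool_pos: [0.5334, -0.0059, 0.2909]
eef_rot: [-2.576, 1.792, -0.014]
ft_force: [-0.5, 0.2, -0.2]
width: 0.623
finger_force: 0.0
```

```bash
python3 - <<'E'
from h import *
st(); cover(); f=grab("scene"); save(f,"scene9.png"); P=f["P"]
m=(np.hypot(P[...,0]-.53,P[...,1]+.005)<.03)&(P[...,2]>.12)&(P[...,2]<.235); q=P[m]; print(m.sum(),q.max(0).round(3),q[q[:,2]>q[:,2].max()-.008].mean(0).round(4))
cv2.imwrite("pics/c9.png",cv2.resize(f["color"][110:230,250:410,::-1],(800,600),interpolation=2))
E
```

```text
25.75 [ 0.5334 -0.0059  0.2909] F [-0.5  0.2 -0.2] M [ 0.125  0.092 -0.002] tau6 0.017 yaw -2.786 j6 2.552
top cover slope,z0 [-0.0037  0.1044]
scene cover slope,z0 [-0.0019  0.1047]
253 [0.542 0.006 0.218] [ 0.5273 -0.0079  0.2145]
```

View pics/c9.png

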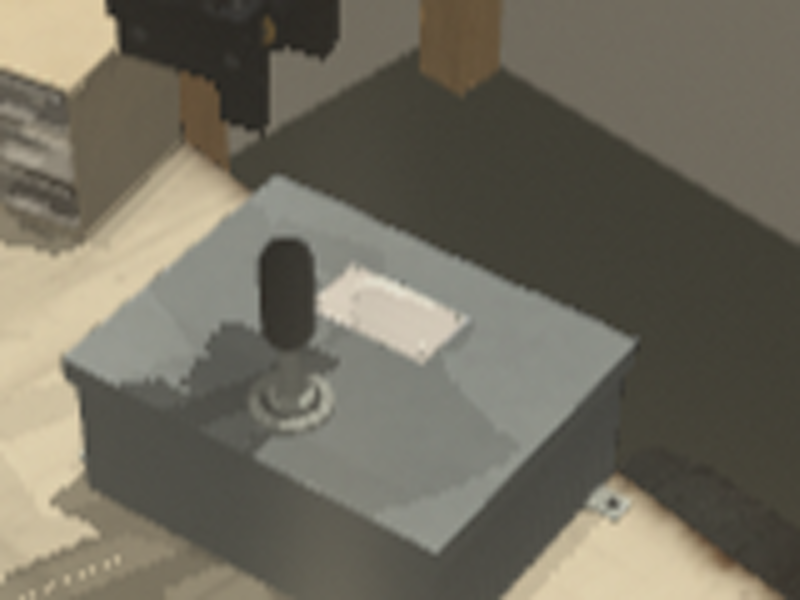

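The driver stands upright at (288,300) with its collar inside the bezel, and its top at 0.2145 m matches full depth. The cover is home and the gripper is clear. Handing in.

```bash
python3 -c "
from h import *
print(env.job_done())"
```

```text
the job is handed in; nothing more can be done
None
```

I snapped the cover shut, fitted the larger driver fully into the socket and turned the latch clockwise to what the torque readings show is its stop (I had no direct view of the barrel), left the driver standing there, and handed the job in at about 26 s of the 72 s allowed.

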